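Take the square press head off the fret-press turret

TASK

Turn the tool turret by its middle cross-bar until the square press head stands in the middle of the gap at the front of the guard. Unscrew that head anticlockwise until its ears are clear of the clips, lift it off, and gently stand it upright in the steel parts tray; leave the other three heads mounted.

Things in the scene. Friction and masses are not known exactly. Their poses are not given: they have to be found in the camera images.
- square_head_center (a point): Centre, 42.5 mm above its underside, of the square press head: aluminium, 0.2 to 0.45 kg, 85 mm tall, loose, screwed upright on the turret. Grip: a square block 40 x 40 mm, sides along its own x and y, from 30 mm above its underside to its flat top; the only square one seen from above. Unscrew anticlockwise seen from above (+ about z); between 60 and 115 degrees of turn it lifts off; aim at 80.
- square_head_foot (a point): Middle of the square head's underside. All four heads have this steel foot: 30 mm high, diameter 44 to 48, one straight pair of ears along its own x, 88 mm tip to tip, 20 mm wide, 9 to 17 mm above the underside. It sits 6 mm deep in a ring with 1.5 mm play, turns with little resistance and does not rise as it turns: once turned, lift it 30 mm straight up to clear the clips.
- turret_knob (a point): Centre of the black cross-bar knob on the turret's vertical axis, 98 mm above the bench. The bar is 64 mm long (its x), 16 mm wide (its y), 28 mm high, its top 14 mm above this point; grip it across its width from above. It turns the whole turret either way by more than half a turn, against about 0.12 N m of friction (grip it firmly, 40 N); the turret stays where it is left.
- turret_disc (a point): Middle of the turret disc's top (diameter 258 mm, 36 mm above the bench), axes as the knob's. The four heads stand 100 mm from it along its +x, +y, -x and -y. Each head's ears lie along the rim under two steel clips, which reach 61 mm above the bench and have stops that bar turning clockwise. Heads' tops are 114 to 121 mm above the bench.
- front_mark (a point): Front place, fixed on the base: 36 mm above the bench, 100 mm from the turning axis, mid-gap of the guard; its x axis points to the turning axis. The guard is an aluminium wall 135 mm from the axis, 62 mm high, with a gap of 52 degrees here, a white mark at its middle. Elsewhere it stops a head's ears after about 20 degrees. A head is at the front with its centre within 15 mm of this point.
- tray_floor (a point): Centre of the inner floor of the parts tray, an empty open steel tray fixed to the bench: outside 160 mm along its x and 190 mm along its y, walls 5 mm thick and 28 mm high, floor 5 mm above the bench.
- round_head_center (a point): Centre, 42.5 mm above its underside, of the round press head: plain cylinder of diameter 44 mm, 85 mm tall overall, on the same foot, mounted on the station opposite the square head. Stays mounted.
- dome_head_center (a point): Point 42.5 mm above the underside of the slim domed press head: diameter 32 mm with a rounded top, 78 mm tall overall, same foot, mounted. Stays mounted.
- cone_head_center (a point): Point 42.5 mm above the underside of the cone press head: a blunt cone from diameter 48 to 20 mm, 80 mm tall overall, same foot, mounted. Stays mounted.
Not all that is in view belongs to the job. What is shaped like the part that bears round_head_center but turquoise is not meant.

How it is judged:
On the way, in this order (a step that is already met when the one before it is completed fails the run):
1. the square head, still screwed on, stands at the front place (within 22 mm) (horizontal distance between square_head_center and front_mark below 0.022 m and angle between the x axis of square_head_center and the y axis of turret_knob, either way round below 0.3 rad and z of square_head_center in the frame of turret_knob below -0.0135 m), for 0.2 s.
2. the square head is unscrewed at the front place: turned at least 46 degrees while still down in its seat (horizontal distance between square_head_center and front_mark below 0.03 m and angle between the x axis of square_head_center and the y axis of turret_knob, either way round above 0.8 rad and z of square_head_center in the frame of turret_knob below -0.0095 m), for 0.05 s.
At the end, for the whole second after the job is handed in: The square head stands upright (within 6 degrees) and at rest on the floor of the parts tray, let go; the other three heads are still down in their stations on the turret (within 8 mm) (x of square_head_center in the frame of tray_floor between -0.075 and 0.075 m and y of square_head_center in the frame of tray_floor between -0.09 and 0.09 m and z of square_head_center in the frame of tray_floor between 0.036 and 0.0485 m and angle between square_head_center's own z axis and vertical below 0.1 rad and linear speed of square_head below 0.02 m/s and z of each of round_head_center, dome_head_center, cone_head_center in the frame of turret_knob below -0.0115 m and horizontal distance between each of round_head_center, dome_head_center, cone_head_center and turret_knob below 0.108 m); the robot touches nothing.
It fails at once if another press head is lifted off the turret (z of any of round_head_center, dome_head_center, cone_head_center in the frame of turret_knob above -0.0045 m).
It fails at once if the square head is dropped: faster than 0.7 m/s within 60 mm of the tray's floor (horizontal distance between square_head_center and tray_floor below 0.1 m and z of square_head_center in the frame of tray_floor below 0.1025 m and linear speed of square_head above 0.7 m/s).
It also fails if it takes over 72 s, if anything falls off the work surface, if the arm or the gripper's body presses on something with over 40 N, if the wrist force passes 120 N, or if a joint passes its speed limit or range.

ROBOT

A 6-joint arm with a two-finger parallel gripper is mounted at the origin on the work surface. World frame = base frame: x ahead of the robot, y to its left, z up, the work surface at z = 0. Lengths are in m, angles in rad, forces in N, time in s.
With the tool pointing down it reaches from about 0.325 to 0.75 m from the base axis. Payload 7.6 kg.
Tool frame: the origin (TCP) lies between the finger pads; the fingertips stand 11 mm ahead of it and the grasp point (between the pads) lies 8 mm behind it; z points along the fingers, y is the line along which they close (so a half turn about z gives the same grasp; the last joint's range is limited). The gripper opens to 85 mm and grips with 20 to 120 N. Pads are 22 mm wide; open, the fingers measure 114 mm over their backs; the gripper's body (76 mm by 85 mm) begins 54 mm behind the grasp point. The pads swing forward as they close: fully open they stand 13 mm farther back than shut.
Start: joints at [-1.233, 0.052, 1.401, -0, 1.689, -0.07], TCP at [0.208, -0.482, 0.242] pointing down, gripper open.
Joint ranges: [-2.9, 2.9], [-0.91, 2.17], [0.12, 2.37], [-1.06, 4.2], [0.26, 2.73], [-2.93, 2.93]. Speed limits (rad/s): [2.57, 2.57, 3.01, 3.14, 3.14, 3.14].

INTERFACE

Orientations are given as a unit quaternion [x, y, z, w].
In Python, from bench import readout, cams, order gives the robot as it stands.
- The arm moves only by the tool servo_tool, never from a script. Its arguments are lists of equal length, an entry for each row: "travel": the shift along the tool's x, y, z in cm, a list of three; "rot": the turn, a rotation vector about the tool's x, y, z in degrees, a list of three; "hand": the opening, from 0 (shut) to 1 (fully open). In form: {"travel": [[dx, dy, dz], ...], "rot": [[wx, wy, wz], ...], "hand": [hand, ...]}. A call has 1 to 12 rows; each row shifts and turns the commanded pose from where the row before left it, along the tool's axes as they then stand; what a row does not reach is not made up. A row lasts 1/8 s, in which the tool goes at most 62.5 mm and 10.7 degrees, less where a joint would pass 70% of its speed; a pose out of reach is approached as far as the arm can. A call is refused whole if a number of a shift passes 6.25 or a number of a turn 10.7, either way. A call with a gripper value outside its range is refused whole. The fingers move at their own pace and stop on an object; "force" is the grip in N (left out, the last holds). Time passes only in rows, so rows that do not move let the fingers close. It gives the time, the measured TCP pose, the force, the opening and the grip force at its end, in the units of the state.
- readout.sense(): the state, without advancing time (a new reading comes with each control period).
- cams.get_image(name): name is "side" or "top"; returns (picture, depth): 400x640x3 uint8, red, green, blue; 400x640 float32, m along the optical axis (not along the pixel's ray), 0 where there is no reading.
- cams.calibration(name): a dict with "K" (3x3 intrinsics, pixels), "extrinsics" (4x4, takes a point from camera to world coordinates). Camera axes: x right, y down, z forward; pixel columns grow to the right and rows downward; lengths in m; the calibration is good to about 2 mm. A picture is of the moment at which its call begins. calibration takes no time and is no camera call.
- order.close_job(): hands the job in; it is judged then, once.
The state is a dict: "clock": time; "joint_pos": joint angles; "joint_velocities": joint speeds; "tau": joint torques, N m; "tool_pos": TCP position; "ee_rot": TCP orientation; "contact_force": force on the tool from outside, world axes, zero at the start; "moment": the same for the moment, N m; "gripper_width": finger opening in m; "gripper_force": force on a finger pad.
Only numpy, scipy, OpenCV 4.12 (cv2) and the standard library are available. Lean on these libraries where they do the work, as an engineer would, in place of code of your own. Each camera call takes 0.05 s, during which the arm holds its last target. There are 200 camera calls.

## Working session

There is one attempt and no reset: what is moved stays moved. The work goes in short steps, Python scripts to look and compute and a tool call to move; the robot and the scene stay as the last step left them, time stands still between calls to the robot, and variables do not carry over. Pictures are saved under pics/ and viewed, at most 10 in all, crops included, and the job is handed in when it is done.

Besides the shell and the picture viewer there is one more tool, called after "Call:" as a command line: name --argument value ..., lists and objects as JSON in quotes. servo_tool: Moves the arm, as the interface text tells. Its arguments: {"type":"object","properties":{"travel":{"type":"array","items":{"type":"array","items":{"type":"number"}}},"rot":{"type":"array","items":{"type":"array","items":{"type":"number"}}},"hand":{"type":"array","items":{"type":"number"}},"force":{"type":"number"}},"required":["travel","rot","hand"]}

```bash
mkdir -p pics; cat > h.py <<'E'
import numpy as np,cv2
from bench import readout,cams,order
def grab(n):
    im,d=cams.get_image(n);c=cams.calibration(n);return im,d,np.array(c["K"]),np.array(c["extrinsics"])
def cloud(d,K,T):
    v,u=np.mgrid[:d.shape[0],:d.shape[1]]
    p=np.stack([(u-K[0,2])*d/K[0,0],(v-K[1,2])*d/K[1,1],d],-1)
    return p@T[:3,:3].T+T[:3,3]
def ray(u,v,z,K,T):
    r=T[:3,:3]@np.array([(u-K[0,2])/K[0,0],(v-K[1,2])/K[1,1],1]);return T[:3,3]+r*(z-T[2,3])/r[2]
def save(n,im): cv2.imwrite(f"pics/{n}.png",im[:,:,::-1])
E
python3 - <<'E'
from h import *
for n in("top","side"):
    im,d,K,T=grab(n);save(n+"0",im);np.savez(n+"0.npz",im=im,d=d,K=K,T=T);print(n,T.round(3).tolist(),K[0,0])
print(readout.sense())
E
```

```text
top [[-0.028, -0.985, 0.171, 0.26], [-1.0, 0.03, 0.005, 0.037], [-0.01, -0.171, -0.985, 1.381], [0.0, 0.0, 0.0, 1.0]] 494.2469011345627
side [[-0.979, -0.133, 0.152, 0.326], [-0.202, 0.691, -0.694, 0.873], [-0.013, -0.71, -0.704, 0.975], [0.0, 0.0, 0.0, 1.0]] 463.2948128379389
{'clock': 0.1, 'joint_pos': array([-1.23330621e+00,  5.27852514e-02,  1.40163336e+00,  1.56518882e-05,
        1.68861017e+00, -7.03212842e-02]), 'joint_velocities': array([ 6.91780521e-05, -1.79040408e-03, -3.07223074e-03, -2.28658585e-04,
        9.30644169e-04, -4.01831086e-04]), 'tau': array([ 3.83114912e-04, -3.82584608e+01, -3.60984528e+01, -8.54603650e-05,
        4.80494084e-03,  2.41225003e-06]), 'tool_pos': array([ 0.20814453, -0.4816946 ,  0.2415455 ]), 'ee_rot': array([ 9.79282724e-01,  2.02496496e-01, -8.79337541e-05, -7.12699855e-04]), 'contact_force': array([-1.25533662,  0.58334046, -0.19572011]), 'moment': array([-0.01536022,  0.01279004,  0.02684586]), 'gripper_force': 0.0, 'gripper_width': 0.08578866033092859}
```

View pics/top0.png

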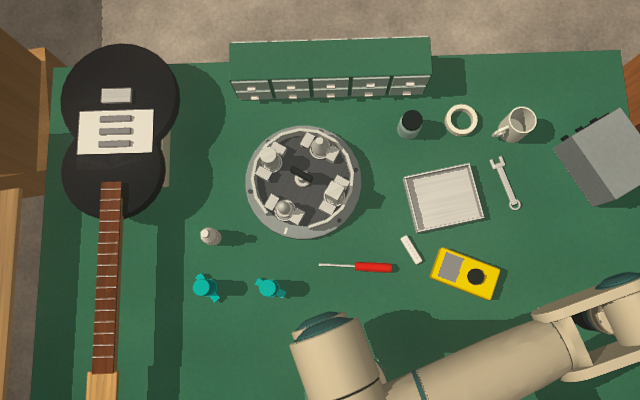

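View pics/side0.png

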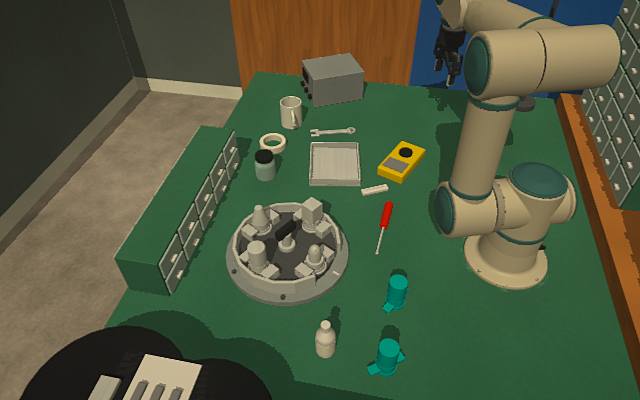

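Top view: turret around (303,180), square head about (337,190), the white mark about (286,230), tray about (444,197). Next I'll zoom in and measure.

```bash
python3 - <<'E'
from h import *
a=np.load("top0.npz");b=np.load("side0.npz")
A=cv2.resize(a["im"][120:245,240:370],None,fx=4.4,fy=4.4,interpolation=cv2.INTER_CUBIC);save("topz",A)
for n,s in(("t",a),("s",b)):
    P=cloud(s["d"],s["K"],s["T"]);im=s["im"].astype(int);hsv=cv2.cvtColor(s["im"],cv2.COLOR_RGB2HSV)
    print(n)
    # head tops/knob by height
    m=((P[...,2]>.085)&(P[...,2]<.13)).astype(np.uint8)
    k,l,st,c=cv2.connectedComponentsWithStats(m)
    for i in range(1,k):
        if st[i,4]>25: q=P[l==i]; print(st[i].tolist(),c[i].round(1),q.mean(0).round(4),np.percentile(q[:,2],95).round(4),np.ptp(q[:,:2],axis=0).round(3))
    print("green/bench z",np.median(P[...,2][(hsv[...,1]>120)&(abs(hsv[...,0].astype(int)-75)<12)]))
P=cloud(a["d"],a["K"],a["T"])
g=((cv2.cvtColor(a["im"],cv2.COLOR_RGB2HSV)[...,1]<70)).astype(np.uint8)
for nm,(x0,x1,y0,y1) in dict(tray=(395,490,158,240),tur=(235,372,115,245)).items():
    mm=np.zeros_like(g);mm[y0:y1,x0:x1]=g[y0:y1,x0:x1]
    cs,_=cv2.findContours(mm,0,1);cc=max(cs,key=cv2.contourArea);zz=.033 if nm=="tray" else .036
    r=cv2.minAreaRect(cc);box=cv2.boxPoints(r);W=np.array([ray(u,v,.028 if nm=="tray" else .0,a["K"],a["T"]) for u,v in box]);print(nm,r,W.round(4).tolist(),W.mean(0),np.linalg.norm(W[1]-W[0]),np.linalg.norm(W[2]-W[1]))
E
```

```text
t
[229, 36, 204, 56, 7014] [330.4  63.7] [0.8695 0.0184 0.1227] 0.1297 [0.134 0.55 ]
[61, 44, 119, 356, 19966] [115.  163.6] [0.6166 0.5964 0.1166] 0.1284 [0.939 0.318]
[508, 107, 29, 27, 138] [522.2 119.9] [ 0.7051 -0.4998  0.0886] 0.0931 [0.075 0.076]
[567, 108, 73, 94, 4342] [610.  153.3] [ 0.5969 -0.709   0.1167] 0.1228 [0.248 0.179]
[403, 111, 16, 14, 56] [409.7 118. ] [ 0.7209 -0.1945  0.0868] 0.0896 [0.037 0.042]
[313, 137, 14, 14, 136] [319.5 143.6] [0.6508 0.0539 0.1039] 0.1172 [0.031 0.036]
[260, 147, 18, 19, 256] [268.5 156. ] [0.6169 0.1896 0.1168] 0.1248 [0.044 0.043]
[290, 166, 23, 17, 181] [301.2 174.1] [0.5674 0.1046 0.1079] 0.1153 [0.042 0.059]
[325, 181, 20, 22, 271] [334.3 191.1] [0.5167 0.0186 0.1176] 0.1239 [0.051 0.051]
[277, 201, 13, 13, 118] [283.1 206.9] [0.4813 0.154  0.1046] 0.1145 [0.031 0.031]
[201, 230, 11, 9, 73] [205.5 233.7] [0.4167 0.357  0.1046] 0.1126 [0.021 0.021]
[196, 279, 13, 10, 47] [202.  283.6] [0.289  0.3686 0.0868] 0.0896 [0.023 0.031]
[260, 281, 16, 15, 81] [267.5 287.8] [0.2734 0.1988 0.0867] 0.0889 [0.036 0.039]
green/bench z 0.01213473
[... 1491 characters left out ...]
 0.023]
[19, 325, 253, 75, 12324] [138.1 371.1] [0.759  0.5366 0.1173] 0.1256 [0.469 0.189]
[379, 338, 20, 19, 231] [388.3 347. ] [0.2842 0.3743 0.0866] 0.0887 [0.04  0.043]
green/bench z 0.00104241179101483
tray ((442.8556213378906, 197.33572387695312), (58.8005256652832, 72.48099517822266), 77.7352294921875) [[0.5717, -0.1714, 0.028], [0.61, -0.3727, 0.028], [0.4459, -0.3941, 0.028], [0.409, -0.1968, 0.028]] [ 0.50912947 -0.28374172  0.028     ] 0.2049614854787785 0.1654730530163703
tur ((303.0, 182.0), (114.0, 116.0), 90.0) [[0.7457, 0.2717, 0.0], [0.7349, -0.067, 0.0], [0.4017, -0.0535, 0.0], [0.4112, 0.2718, 0.0]] [0.57338461 0.10574951 0.        ] 0.33887837874154053 0.3335084684605058
```

View pics/topz.png

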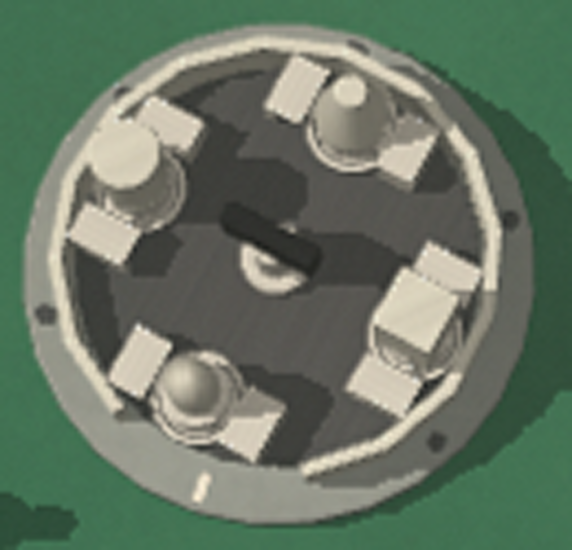

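Zoomed top view: the bar runs from (222,210) to (322,260), and the square head sits at (418,315) with its bottom-left edge facing inward. The dome is near the front gap and the mark is at (203,487), i.e. full-image pixel (286.1,230.7). Next I'll compute refined positions from both views.

```bash
cat > m.py <<'E'
from h import *
def comps(s,lo,hi,box,zc,amin=40):
    im,d,K,T=s;P=cloud(d,K,T);u0,u1,v0,v1=box
    m=np.zeros(d.shape,np.uint8);m[v0:v1,u0:u1]=((P[...,2]>lo)&(P[...,2]<hi))[v0:v1,u0:u1]
    k,l,st,c=cv2.connectedComponentsWithStats(m);o=[]
    for i in range(1,k):
        if st[i,4]>=amin:
            r=cv2.minAreaRect(np.argwhere(l==i)[:,::-1].astype(np.float32))
            W=np.array([ray(u,v,zc,K,T) for u,v in cv2.boxPoints(r)])
            e=[W[1]-W[0],W[2]-W[1]];L=[np.linalg.norm(x) for x in e];x=e[int(np.argmax(L))]
            o.append((st[i,4],c[i].round(1),ray(*c[i],zc,K,T).round(4),W.mean(0).round(4),np.round(L,3),round(np.degrees(np.arctan2(x[1],x[0]))%180,1)))
    return o
E
python3 - <<'E'
from m import *
bx={"top":(240,370,120,245),"side":(220,360,180,310)}
for n in("top","side"):
    a=np.load(n+"0.npz");s=[a[k] for k in("im","d","K","T")]
    im,d,K,T=s
    print(n,"flat tops");[print(*o) for o in comps(s,.118,.135,bx[n],.121)]
    hsv=cv2.cvtColor(im,cv2.COLOR_RGB2HSV);P=cloud(d,K,T)
    # knob: dark & high
    u0,u1,v0,v1=bx[n];m=np.zeros(d.shape,np.uint8);m[v0:v1,u0:u1]=((P[...,2]>.105)&(hsv[...,2]<60))[v0:v1,u0:u1]
    q=np.argwhere(m)[:,::-1];r=cv2.minAreaRect(q.astype(np.float32));W=np.array([ray(u,v,.112,K,T) for u,v in cv2.boxPoints(r)]);
    print("knob",len(q),ray(*q.mean(0),.112,K,T),W.mean(0).round(4),[np.linalg.norm(W[1]-W[0]).round(4),np.linalg.norm(W[2]-W[1]).round(4)],W[:2].round(4).tolist(),W[2].round(4))
    if n=="top":
        sub=im[222:242,276:297];g=sub.min(-1).astype(int);print(g)
        for v,u in((231,286),(228,280),(215,262),(240,303)): print(u,v,P[v,u].round(4))
        # base outline (bench z): ellipse fit
    b=((hsv[...,1]<75)&(hsv[...,2]>60)).astype(np.uint8);mm=np.zeros_like(b);mm[v0-5:v1+5,u0-10:u1+10]=b[v0-5:v1+5,u0-10:u1+10]
    cs,_=cv2.findContours(mm,0,1);c=cv2.convexHull(max(cs,key=cv2.contourArea));W=np.array([ray(*p[0],.0,K,T)[:2] for p in c],np.float32);print("base circ",cv2.minEnclosingCircle(W),cv2.fitEllipse(W))
    # turquoise-free tray rim
    t=(410,492,155,240) if n=="top" else (300,370,135,195)
    print("bench z near",np.median(P[245:255,400:415,2]) if n=="top" else np.median(P[210:230,350:370,2]))
E
```

```text
top flat tops
158 [267.5 154.9] [0.6188 0.1918 0.121 ] [0.62   0.1917 0.121 ] [0.04  0.041] 179.4
187 [334.5 190.2] [0.5186 0.0182 0.121 ] [0.5188 0.0187 0.121 ] [0.04 0.04] 149.1
knob 144 [0.5683516  0.10437398 0.112     ] [0.5687 0.1045 0.112 ] [np.float64(0.0164), np.float64(0.0635)] [[0.578, 0.1357, 0.112], [0.5923, 0.1276, 0.112]] [0.5593 0.0733 0.112 ]
[[145 145 143 141 143 144 145 143 117  86  84  86  78  78  78  77 100 150
  181 189 189]
 [145 145 145 142 142 142 143 144 146 146 144 122  95  82  73  73  72  82
   95 157 183]
 [145 145 144 142 142 142 142 143 144 144 147 146 143 120  89  88  80  80
   77  90 126]
 [144 145 145 145 143 143 143 143 143 145 145 144 145 146 147 147 145 144
  125 121 101]
 [146 145 145 145 142 142 143 143 145 145 148 143 143 143 143 144 145 144
  149 147 148]
 [144 145 145 142 142 143 144 144 144 149 170 152 140 143 145 144 142 143
  143 143 145]
 [143 144 141 142 142 142 145 143 147 175 209 184 140 142 145 143 142 140
  142 142 141]
 [143 143 143 141 142 143 142 141 153 199 204 178 142 142 143 142 141 140
  140 142 142]
 [146 143 143 142 142 143 1
[... 1258 characters left out ...]
519, 0.10609190911054611), (0.3340657949447632, 0.33616918325424194), 113.3128890991211)
bench z near 0.008673781599556118
side flat tops
173 [311.  203.8] [0.523  0.0218 0.121 ] [0.5224 0.0212 0.121 ] [0.049 0.047] 67.2
208 [255.3 247.2] [0.6238 0.1938 0.121 ] [0.6237 0.1928 0.121 ] [0.042 0.044] 106.1
knob 144 [0.57266912 0.11042799 0.112     ] [0.5626 0.1124 0.112 ] [np.float64(0.0727), np.float64(0.0639)] [[0.5928, 0.1411, 0.112], [0.5931, 0.0685, 0.112]] [0.5312 0.0846 0.112 ]
base circ ((0.5727972984313965, 0.06928040832281113), 0.1994742751121521) ((0.5801365375518799, 0.07316821813583374), (0.33522340655326843, 0.4023403227329254), 9.596694946289062)
bench z near 0.001018990393329644
```

Call:
servo_tool --travel '[[4.7, -3.3, 0], [4.7, -3.3, 0], [4.7, -3.3, 0], [4.7, -3.3, 0], [4.7, -3.3, 0], [4.7, -3.3, 0], [4.7, -3.3, 0], [4.7, -3.3, 0], [4.7, -3.3, 0], [4.7, -3.3, 0], [4.7, -3.3, 0], [4.7, -3.3, 0]]' --rot '[[0, 0, 0], [0, 0, 0], [0, 0, 0], [0, 0, 0], [0, 0, 0], [0, 0, 0], [0, 0, 0], [0, 0, 0], [0, 0, 0], [0, 0, 0], [0, 0, 0], [0, 0, 0]]' --hand '[0.5, 0.5, 0.5, 0.5, 0.5, 0.5, 0.5, 0.5, 0.5, 0.5, 0.5, 0.5]' --force 40

```text
clock: 1.6
tool_pos: [0.5696, 0.107, 0.2419]
ee_rot: [0.979, 0.203, -0.0, 0.0]
contact_force: [0.3, -1.0, 0.3]
gripper_width: 0.0426
gripper_force: 0.0
```

Call:
servo_tool --travel '[[0, 0, 0], [0, 0, 0], [0, 0, 0], [0, 0, 0], [0, 0, 0], [0, 0, 0]]' --rot '[[0, 0, -9], [0, 0, -9], [0, 0, -9], [0, 0, -9], [0, 0, 0], [0, 0, 0]]' --hand '[0.5, 0.5, 0.5, 0.5, 0.5, 0.5]'

```text
clock: 2.35
tool_pos: [0.5688, 0.1052, 0.242]
ee_rot: [0.87, 0.494, -0.0, -0.0]
contact_force: [-0.3, 0.3, -0.3]
gripper_width: 0.043
gripper_force: 0.0
```

```bash
cat >> h.py <<'E'
from scipy.spatial.transform import Rotation as R
def st(goal=None):
    s=readout.sense();M=R.from_quat(s["ee_rot"]).as_matrix()
    print("t",round(s["clock"],2),"p",s["tool_pos"].round(4),"yaw_y",np.degrees(np.arctan2(M[1,1],M[0,1])).round(1),"tilt",np.degrees(np.arccos(-M[2,2])).round(2),"F",s["contact_force"].round(1),"M",s["moment"].round(2),"q",np.degrees(s["joint_pos"]).round(1),"w",round(s["gripper_width"],4),round(s["gripper_force"],1))
    if goal is not None: print("travel cm",(M.T@(np.array(goal)-s["tool_pos"])*100).round(2))
E
python3 -c "
from h import *
st([.570,.1055,.093])
im,d,K,T=grab('side');save('s1',cv2.resize(im[100:320,200:420],None,fx=2.7,fy=2.7))"
```

```text
t 2.35 p [0.5688 0.1052 0.242 ] yaw_y -30.8 tilt 0.03 F [-0.3  0.3 -0.3] M [-0.05 -0.03  0.01] q [ 6.8 11.7 70.8 -0.  97.5 37.6] w 0.043 0.0
travel cm [ 0.09  0.09 14.9 ]
```

View pics/s1.png

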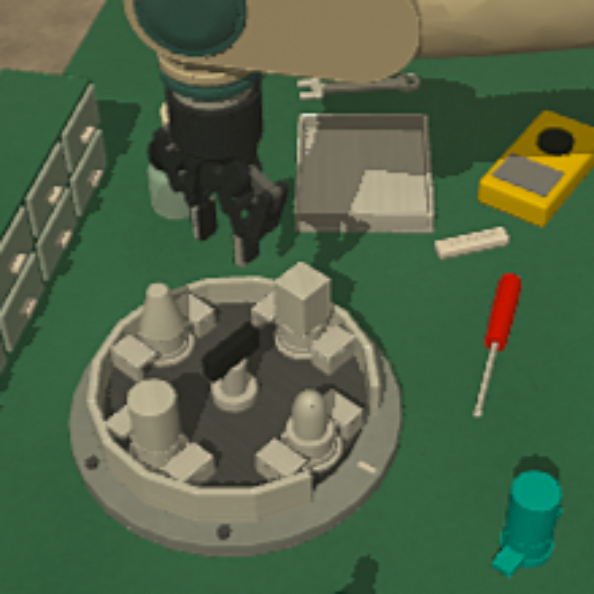

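The side view shows the gripper above the turret with its fingers spread across the bar, and the way down looks clear. Next I descend and grip the bar.

Call:
servo_tool --travel '[[0.05, 0.05, 4], [0.04, 0.04, 4], [0, 0, 3], [0, 0, 2.5], [0, 0, 1.3], [0, 0, 0], [0, 0, 0], [0, 0, 0], [0, 0, 0], [0, 0, 0], [0, 0, 0]]' --rot '[[0, 0, 0], [0, 0, 0], [0, 0, 0], [0, 0, 0], [0, 0, 0], [0, 0, 0], [0, 0, 0], [0, 0, 0], [0, 0, 0], [0, 0, 0], [0, 0, 0]]' --hand '[0.5, 0.5, 0.5, 0.5, 0.5, 0.5, 0, 0, 0, 0, 0]' --force 50

```text
clock: 3.78
tool_pos: [0.5722, 0.1052, 0.0974]
ee_rot: [0.869, 0.495, 0.003, 0.002]
contact_force: [4.0, -1.9, 5.6]
gripper_width: 0.0154
gripper_force: 59.6
```

```bash
python3 -c "
from h import *
st()"
```

```text
t 3.77 p [0.5722 0.1052 0.0974] yaw_y -30.7 tilt 0.37 F [ 4.  -1.9  5.6] M [-0.16 -0.15  0.11] q [ 6.8 17.  81.3 -0.  81.3 37.5] w 0.0154 59.6
```

Call:
servo_tool --travel '[[0, 0.2, 0], [0, 0, 0], [0, 0, 0], [0, 0, 0], [0, 0, 0], [0, 0, 0], [0, 0, 0], [0, 0, 0], [0, 0, 0], [0, 0, 0], [0, 0, 0], [0, 0, 0]]' --rot '[[0, 0, 0], [0, 0, 8], [0, 0, 8], [0, 0, 8], [0, 0, 8], [0, 0, 8], [0, 0, 8], [0, 0, 8], [0, 0, 8], [0, 0, 8], [0, 0, 7], [0, 0, 0]]' --hand '[0, 0, 0, 0, 0, 0, 0, 0, 0, 0, 0, 0]'

```text
clock: 5.28
tool_pos: [0.5723, 0.1052, 0.0974]
ee_rot: [0.985, -0.171, 0.001, -0.001]
contact_force: [-7.8, 1.0, 10.1]
gripper_width: 0.0149
gripper_force: 61.1
```

```bash
cat > look.py <<'E'
from m import *
import sys
bx={"top":(240,370,120,245),"side":(220,360,180,310)}
st()
for n in("top","side"):
    s=grab(n);print(n);[print(*o) for o in comps(s,.118,.135,bx[n],.121)]
    save(sys.argv[1]+n,cv2.resize(s[0][100:320,200:420],None,fx=2.5,fy=2.5))
E
python3 look.py a
```

```text
t 5.28 p [0.5723 0.1052 0.0974] yaw_y -109.7 tilt 0.14 F [-7.8  1.  10.1] M [0.07 1.13 0.9 ] q [6.800e+00 1.720e+01 8.110e+01 1.000e-01 8.160e+01 1.165e+02] w 0.0149 61.1
top
side
165 [252.7 210.2] [0.6672 0.0739 0.121 ] [0.6672 0.0732 0.121 ] [0.046 0.045] 94.3
210 [318.6 239.5] [0.4789 0.1406 0.121 ] [0.4786 0.1404 0.121 ] [0.043 0.048] 157.1
```

View pics/aside.png

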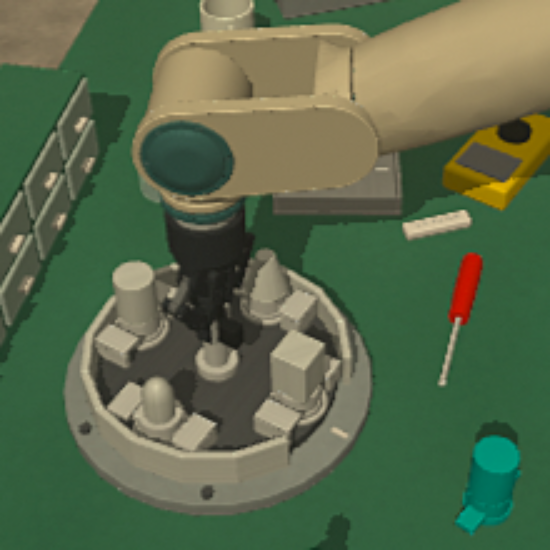

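The side view shows the square head at about (300,365) in the crop, standing in the front gap by the mark. Measured station angle is 160.5° against the mark's 160.7°. I'll release the bar, rise and move over the head.

Call:
servo_tool --travel '[[0, 0, 0], [0, 0, 0], [0, 0, 0], [0, 0, -3], [0, 0, -4], [0, 0, -3], [-3, 0, 0], [-4, 0, 0], [-3, 0, 0], [0, 0, 0], [0, 0, 0]]' --rot '[[0, 0, 0], [0, 0, 0], [0, 0, 0], [0, 0, 0], [0, 0, 0], [0, 0, 0], [0, 0, 0], [0, 0, 0], [0, 0, 0], [0, 0, 0], [0, 0, 0]]' --hand '[0.5, 0.5, 0.5, 0.5, 0.5, 0.5, 0.85, 0.85, 0.85, 0.85, 0.85]'

```text
clock: 6.75
tool_pos: [0.4781, 0.138, 0.1944]
ee_rot: [0.985, -0.171, 0.0, 0.0]
contact_force: [1.2, -0.8, 0.3]
gripper_width: 0.0725
gripper_force: 0.0
```

```bash
python3 look.py b; python3 -c "
from h import *
st([.4775,.1394,.098])"
```

```text
t 6.75 p [0.4781 0.138  0.1944] yaw_y -109.6 tilt 0.03 F [ 1.2 -0.8  0.3] M [-0.03 -0.03 -0.01] q [ 11.9  -0.4  89.1  -0.   91.2 121.5] w 0.0725 0.0
top
150 [312.5 137.1] [0.664  0.0719 0.121 ] [0.6643 0.0719 0.121 ] [0.04  0.039] 88.2
86 [288.5 212.2] [0.4643 0.1388 0.121 ] [0.4668 0.1406 0.121 ] [0.021 0.039] 69.7
side
167 [252.6 210.1] [0.6677 0.0738 0.121 ] [0.668  0.0731 0.121 ] [0.04  0.044] 106.4
212 [318.4 239.6] [0.4791 0.141  0.121 ] [0.4792 0.1407 0.121 ] [0.044 0.047] 159.6
t 6.85 p [0.4783 0.1378 0.1942] yaw_y -109.7 tilt 0.01 F [ 0.2 -0.  -0.2] M [ 0.03  0.01 -0.01] q [ 11.8  -0.3  89.1  -0.   91.2 121.5] w 0.0725 0.0
travel cm [-0.13 -0.12  9.62]
```

View pics/bside.png

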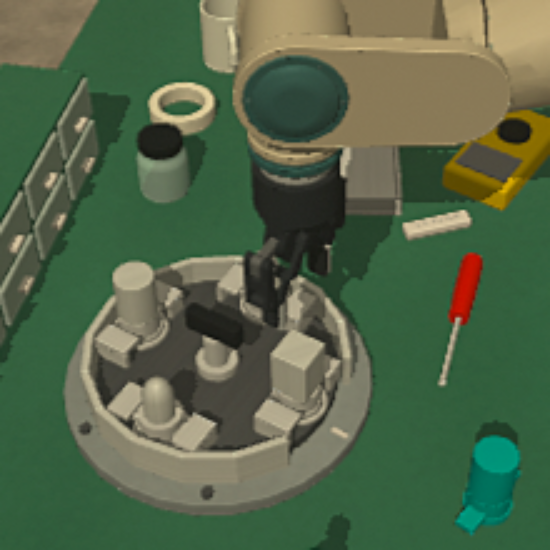

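Side view: the head stands at crop (298,370) by the mark and the fingers are above it. Both cameras agree on its position within a few mm. Descending to grip.

Call:
servo_tool --travel '[[-0.1, -0.1, 2.5], [0, 0, 2.5], [0, 0, 2], [0, 0, 1.8], [0, 0, 1.2], [0, 0, 0], [0, 0, 0], [0, 0, 0], [0, 0, 0], [0, 0, 0], [0, 0, 0]]' --rot '[[0, 0, 0], [0, 0, 0], [0, 0, 0], [0, 0, 0], [0, 0, 0], [0, 0, 0], [0, 0, 0], [0, 0, 0], [0, 0, 0], [0, 0, 0], [0, 0, 0]]' --hand '[0.85, 0.85, 0.85, 0.85, 0.85, 0.85, 0.2, 0.2, 0.2, 0.2, 0.2]' --force 40

```text
clock: 8.22
tool_pos: [0.4776, 0.1395, 0.0953]
ee_rot: [0.985, -0.171, 0.001, -0.0]
contact_force: [-0.7, -0.3, 5.7]
gripper_width: 0.0396
gripper_force: 41.6
```

```bash
python3 -c "
from h import *
st()"
```

```text
t 8.22 p [0.4776 0.1395 0.0953] yaw_y -109.6 tilt 0.11 F [-0.7 -0.3  5.7] M [0.08 0.04 0.03] q [ 12.    4.3  96.   -0.   79.5 121.7] w 0.0396 41.6
```

Call:
servo_tool --travel '[[0, 0, 0], [0, 0, 0], [0, 0, 0], [0, 0, 0], [0, 0, 0]]' --rot '[[0, 0, -8], [0, 0, -8], [0, 0, -8], [0, 0, -8], [0, 0, -8]]' --hand '[0.2, 0.2, 0.2, 0.2, 0.2]'

```text
clock: 8.85
tool_pos: [0.4781, 0.1391, 0.0953]
ee_rot: [0.984, 0.179, 0.001, 0.0]
contact_force: [1.3, -2.2, 4.2]
gripper_width: 0.0395
gripper_force: 41.4
```

```bash
python3 -c "
from h import *
st()"
```

```text
t 8.85 p [0.4781 0.1391 0.0953] yaw_y -69.4 tilt 0.17 F [ 1.3 -2.2  4.2] M [-0.32 -0.28 -0.2 ] q [12.   4.4 96.  -0.1 79.5 81.4] w 0.0395 41.4
```

Call:
servo_tool --travel '[[0, 0, 0], [0, 0, 0], [0, 0, 0], [0, 0, 0], [0, 0, 0], [0, 0, 0], [0, 0, 0]]' --rot '[[0, 0, -8], [0, 0, -8], [0, 0, -8], [0, 0, -8], [0, 0, -8], [0, 0, -2], [0, 0, 0]]' --hand '[0.2, 0.2, 0.2, 0.2, 0.2, 0.2, 0.2]'

```text
clock: 9.72
tool_pos: [0.4779, 0.139, 0.0953]
ee_rot: [0.856, 0.518, 0.001, 0.001]
contact_force: [1.1, -2.1, 5.4]
gripper_width: 0.0395
gripper_force: 41.6
```

```bash
python3 look.py c
```

```text
t 9.72 p [0.4779 0.139  0.0953] yaw_y -27.6 tilt 0.15 F [ 1.1 -2.1  5.4] M [-0.33 -0.14 -0.07] q [12.   4.4 96.  -0.1 79.5 39.7] w 0.0395 41.6
top
159 [312.6 137.6] [0.6626 0.0717 0.121 ] [0.6629 0.0719 0.121 ] [0.04  0.041] 178.5
side
164 [252.4 210.4] [0.6677 0.075  0.121 ] [0.667  0.0766 0.121 ] [0.04  0.044] 106.4
207 [315.9 240.1] [0.4848 0.1435 0.121 ] [0.4831 0.1467 0.121 ] [0.039 0.082] 135.5
```

View pics/cside.png

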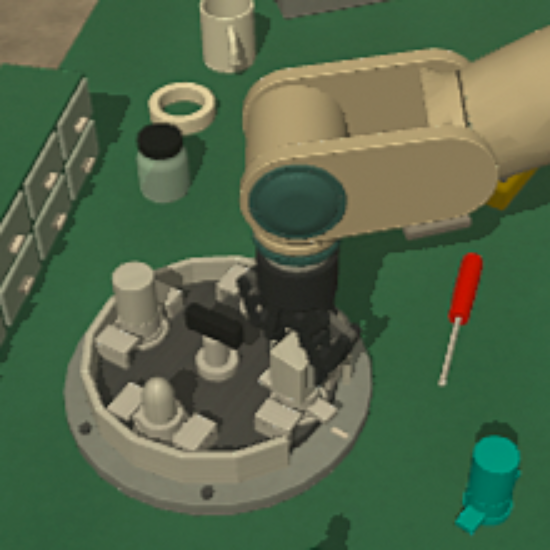

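The head turned about 82° with one ear out through the gap at (322,408), and the round head did not move, so the turret held. Lifting straight up.

Call:
servo_tool --travel '[[0, 0, -0.5], [0, 0, -0.8], [0, 0, -1], [0, 0, -1.2], [0, 0, -1.5], [0, 0, -2.5], [0, 0, -2.5], [0, 0, -2], [0, 0, 0]]' --rot '[[0, 0, 0], [0, 0, 0], [0, 0, 0], [0, 0, 0], [0, 0, 0], [0, 0, 0], [0, 0, 0], [0, 0, 0], [0, 0, 0]]' --hand '[0.2, 0.2, 0.2, 0.2, 0.2, 0.2, 0.2, 0.2, 0.2]' --force 60

```text
clock: 10.95
tool_pos: [0.4779, 0.1396, 0.2167]
ee_rot: [0.856, 0.518, 0.002, 0.001]
contact_force: [-0.5, -0.5, -4.9]
gripper_width: 0.0397
gripper_force: 61.1
```

```bash
python3 - <<'E'
from m import *
st()
# tray rim/floor from the first pictures
for n,(u0,u1,v0,v1) in dict(top=(395,492,155,240),side=(300,368,135,195)).items():
    a=np.load(n+"0.npz");im=a["im"];hsv=cv2.cvtColor(im,cv2.COLOR_RGB2HSV)
    g=np.zeros(im.shape[:2],np.uint8);g[v0:v1,u0:u1]=((hsv[...,1]<70)&(hsv[...,2]>90))[v0:v1,u0:u1]*1
    cs,_=cv2.findContours(g,0,1);c=max(cs,key=cv2.contourArea);q=cv2.approxPolyDP(cv2.convexHull(c),5,True)[:,0]
    W=np.array([ray(*p,.028,a["K"],a["T"])[:2] for p in q]);print(n,q.tolist(),W.round(4).tolist(),W.mean(0).round(4))
    print([np.linalg.norm(W[i]-W[i-1]).round(3) for i in range(len(W))])
im,d,K,T=grab("side");save("dside",cv2.resize(im[60:320,200:460],None,fx=2.2,fy=2.2))
E
```

```text
t 10.95 p [0.4779 0.1396 0.2167] yaw_y -27.6 tilt 0.25 F [-0.5 -0.5 -4.9] M [-0.01  0.01 -0.04] q [12.  -1.1 87.3 -0.  93.5 39.7] w 0.0397 61.1
top [[469, 162], [484, 217], [415, 232], [403, 177]] [[0.6071, -0.364], [0.4497, -0.393], [0.4138, -0.2007], [0.5695, -0.1763]] [ 0.51   -0.2835]
[np.float64(0.191), np.float64(0.16), np.float64(0.196), np.float64(0.158)]
side [[358, 143], [360, 185], [309, 185], [311, 142]] [[0.4496, -0.387], [0.4148, -0.179], [0.5673, -0.1498], [0.6063, -0.3632]] [ 0.5095 -0.2698]
[np.float64(0.159), np.float64(0.211), np.float64(0.155), np.float64(0.217)]
```

View pics/dside.png

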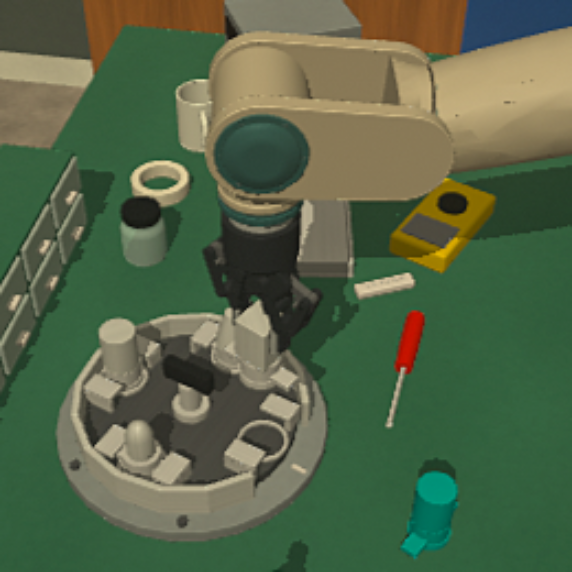

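The head hangs upright in the grip at crop (257,345) and its seat is empty at (262,440). The other three heads are still mounted. Carrying it to the tray at (0.511,-0.282).

Call:
servo_tool --travel '[[-1.5, 1, 0], [-3, 1.9, 0], [-3.4, 2.1, 0], [-3.4, 2.1, 0], [-3.4, 2.1, 0], [-3.4, 2.1, 0], [-3.4, 2.1, 0], [-3.4, 2.1, 0], [-3.4, 2.1, 0], [-3.4, 2.1, 0], [-2.5, 1.8, 0], [-1.5, 1, 0]]' --rot '[[0, 0, 0], [0, 0, 0], [0, 0, 0], [0, 0, 0], [0, 0, 0], [0, 0, 0], [0, 0, 0], [0, 0, 0], [0, 0, 0], [0, 0, 0], [0, 0, 0], [0, 0, 0]]' --hand '[0.2, 0.2, 0.2, 0.2, 0.2, 0.2, 0.2, 0.2, 0.2, 0.2, 0.2, 0.2]'

```text
clock: 12.5
tool_pos: [0.5099, -0.2831, 0.2129]
ee_rot: [0.856, 0.517, -0.001, -0.001]
contact_force: [-0.5, 0.1, -3.5]
gripper_width: 0.0395
gripper_force: 61.2
```

Call:
servo_tool --travel '[[0, 0, 0], [0, 0, 0], [0, 0, 2], [0, 0, 3], [0, 0, 3], [0, 0, 2.5], [0, 0, 1.5], [0, 0, 0.8], [0, 0, 0.4], [0, 0, 0]]' --rot '[[0, 0, 0], [0, 0, 0], [0, 0, 0], [0, 0, 0], [0, 0, 0], [0, 0, 0], [0, 0, 0], [0, 0, 0], [0, 0, 0], [0, 0, 0]]' --hand '[0.2, 0.2, 0.2, 0.2, 0.2, 0.2, 0.2, 0.2, 0.2, 0.2]'

```text
clock: 13.75
tool_pos: [0.5111, -0.2813, 0.0829]
ee_rot: [0.856, 0.518, 0.0, 0.0]
contact_force: [0.9, -0.4, -3.9]
gripper_width: 0.0394
gripper_force: 61.5
```

```bash
python3 - <<'E'
from h import *
st([.511,-.282,.0643])
im,d,K,T=grab("side");save("eside",cv2.resize(im[60:320,200:460],None,fx=2.2,fy=2.2))
E
```

```text
t 13.75 p [ 0.5111 -0.2813  0.0829] yaw_y -27.6 tilt 0.05 F [ 0.9 -0.4 -3.9] M [-0.01  0.01 -0.02] q [-32.5  18.4  81.4  -0.   80.2  -4.8] w 0.0394 61.5
travel cm [-0.07  0.02  1.86]
```

View pics/eside.png

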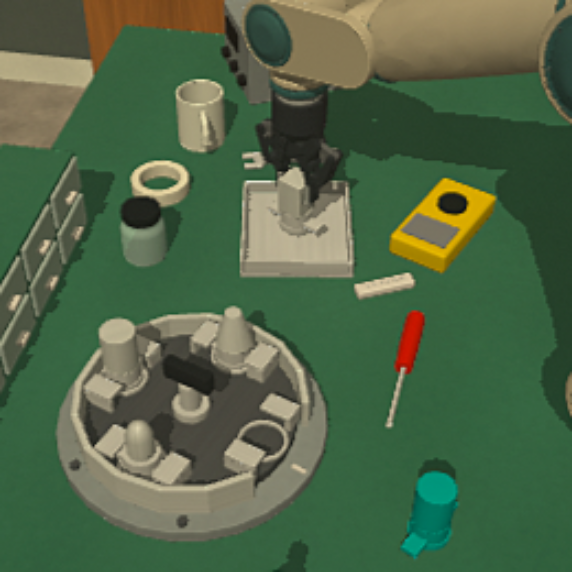

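The head hangs over the tray, inside the walls at crop (295,205), about 19 mm above the floor. Lowering gently until the force shows contact.

Call:
servo_tool --travel '[[0, 0, 0.5], [0, 0, 0.5], [0, 0, 0.4], [0, 0, 0.2], [0, 0, 0.1], [0, 0, 0.1], [0, 0, 0.1], [0, 0, 0]]' --rot '[[0, 0, 0], [0, 0, 0], [0, 0, 0], [0, 0, 0], [0, 0, 0], [0, 0, 0], [0, 0, 0], [0, 0, 0]]' --hand '[0.2, 0.2, 0.2, 0.2, 0.2, 0.2, 0.2, 0.2]'

```text
clock: 14.8
tool_pos: [0.511, -0.2813, 0.0643]
ee_rot: [0.856, 0.518, 0.0, 0.0]
contact_force: [-3.7, 2.2, 4.7]
gripper_width: 0.0392
gripper_force: 62.4
```

```bash
python3 -c "
from h import *
st()"
```

```text
t 14.8 p [ 0.511  -0.2813  0.0643] yaw_y -27.6 tilt 0.04 F [-3.7  2.2  4.7] M [0.56 0.89 0.04] q [-32.5  19.5  82.2  -0.   78.2  -4.8] w 0.0392 62.4
```

Contact is confirmed: Fz went from -3.9 to +4.7 N at the predicted height. Releasing and rising.

Call:
servo_tool --travel '[[0, 0, 0], [0, 0, 0], [0, 0, 0], [0, 0, 0], [0, 0, -1], [0, 0, -2], [0, 0, -4], [0, 0, -5], [0, 0, -5], [0, 0, 0], [0, 0, 0]]' --rot '[[0, 0, 0], [0, 0, 0], [0, 0, 0], [0, 0, 0], [0, 0, 0], [0, 0, 0], [0, 0, 0], [0, 0, 0], [0, 0, 0], [0, 0, 0], [0, 0, 0]]' --hand '[0.6, 0.75, 0.75, 0.75, 0.75, 0.75, 0.75, 0.75, 0.75, 0.75, 0.75]'

```text
clock: 16.18
tool_pos: [0.5108, -0.2811, 0.2338]
ee_rot: [0.856, 0.518, 0.0, 0.0]
contact_force: [-0.1, -0.4, 0.0]
gripper_width: 0.064
gripper_force: 0.0
```

```bash
python3 - <<'E'
from m import *
st()
s=grab("side");print(comps(s,.08,.105,(290,380,100,200),.090))
save("fside",cv2.resize(s[0][60:320,200:460],None,fx=2.2,fy=2.2))
E
```

```text
t 16.18 p [ 0.5108 -0.2811  0.2338] yaw_y -27.6 tilt 0.04 F [-0.1 -0.4  0. ] M [-0.01 -0.02  0.04] q [-32.5  12.5  70.8  -0.   96.6  -4.8] w 0.064 0.0
[(np.int32(49), array([295.4, 106.3]), array([ 0.6838, -0.4729,  0.09  ]), array([ 0.6838, -0.4754,  0.09  ]), array([0.071, 0.032]), np.float64(70.7)), (np.int32(140), array([334.3, 146.3]), array([ 0.5119, -0.2738,  0.09  ]), array([ 0.5126, -0.2743,  0.09  ]), array([0.054, 0.054]), np.float64(83.7))]
```

View pics/fside.png

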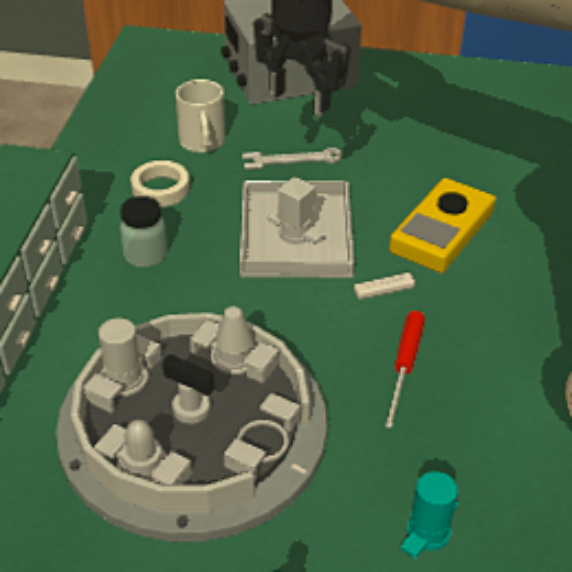

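The head stands upright in the tray at (297,210), the gripper is clear, and the other heads are mounted.

```bash
python3 -c "
from bench import order
print(order.close_job())"
```

```text
the job is handed in; nothing more can be done
None
```

The square head was turned to the front, unscrewed about 82°, lifted off and set upright in the parts tray; the other three heads are still mounted, and the job was handed in at about 16 s (the hand-in returned no verdict).

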